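# Discharge the bench tester and hold its guard open

## Task

Before anyone reaches into the bench tester it has to be discharged: with its guard still closed, push the spring plunger of the discharge post down to its stop, keep it there for about a second and let it come up again. Then lift the tester's self-closing guard by its grip bar and hold it open at 60 degrees from closed; finish while still holding it there, since it falls shut if let go. Leave the other things on the bench where they are.

Things in the scene. Friction and masses are not known exactly. Their poses are not given: they have to be found in the camera images.
- tester: Bench tester: grey steel case, 160 mm deep (its x), 200 mm wide (its y), 80 mm high, fixed to the bench. Origin at the centre of its underside; its front (with two binding posts and the guard's grip bar) faces its own -x. A flat aluminium guard covers its open top, hinged along the rear top edge. Inside is a terminal strip, nothing to be touched.
- hinge_line (a point): Middle of the guard's hinge line, at the rear top edge of the tester, 83 mm behind the tester's centre and 80 mm above the bench; axes as the tester's, the hinge runs along y. Does not move as the guard opens.
- guard (a joint): Opening angle of the guard in rad: 0 closed (level), 1.047 = 60 degrees, at most 1.75. Its front edge swings up and back. Its weight (0.35 kg, varies) and a closing spring pull it shut at every angle, with about 1.5 to 2.5 N at the grip bar.
- grip_bar (a point): Centre of the guard's black round grip bar, 18 mm diameter, 40 mm long along the tester's y, on a 14 mm wide, 6 mm thick stem from the guard's front edge. 205 mm from the hinge line, 5 mm above the hinge plane: closed, it stands 85 mm above the bench, 42 mm in front of the case. Free all round; pinched at its two flat ends it turns between the pads as the guard swings. Moves with the guard.
- post: Discharge post: square dark steel foot 70 x 70 x 8 mm with a grey round housing (44 mm diameter) up to 50 mm above the bench, carrying the spring plunger; fixed to the bench, to the right or the left of the tester. Origin at the centre of its underside.
- plunger (a joint): Travel of the plunger in m: 0 fully up, 0.014 at its stop. Pushed straight down; the spring takes about 2 N at first and 8 N at the stop, and returns it when let go.
- plunger_top (a point): Centre of the top face of the plunger's black mushroom head, 40 mm diameter; 82 mm above the bench when up. Moves down with it.
- parts_jar: Bystander: white screw jar with a lid, 53 mm diameter, 72 mm high, on the side of the tester where the post is not. Origin at its underside.
- side_cutters: Bystander: side cutters lying flat, 60 x 119 x 21 mm. Origin at the middle of the underside.
- crimping_tool: Bystander: crimping pliers lying flat, 60 x 182 x 21 mm. Origin at the middle of the underside.
- pencil: Bystander: pencil, 150 mm long. Origin at the middle of the underside.
- terminal_box: Bystander: small carton, 62 x 105 x 41 mm. Origin at the middle of the underside.
Not all that is in view belongs to the job. Leave any blue or turquoise look-alike of the post alone.

How it is judged:
On the way, in this order (a step that is already met when the one before it is completed fails the run):
1. with the guard closed, the plunger is pushed down to its stop (within 1.5 mm) and kept there 0.5 s (value of joint plunger above 0.0125 m and value of joint guard below 0.06 rad), for 0.5 s.
2. the plunger is up again and the robot holds the guard open at 60 degrees (within 7) (value of joint guard between 0.925 and 1.169 rad and contact force between any of the fingers, the arm and tester above 0.3 N and value of joint plunger below 0.003 m), for 0.3 s.
At the end, for the whole second after the job is handed in: The robot is still holding the guard (contact over 0.3 N) at rest at 60 degrees, within 7 degrees either way; the plunger is up again (within 3 mm); the jar, side cutters, crimping pliers, pencil and carton are within 30 mm of where they stood (all of step 2 and velocity of joint guard between -0.1 and 0.1 rad/s and distance of each of parts_jar, side_cutters, crimping_tool, pencil, terminal_box from where it was at the start of the episode below 0.03 m); the arm keeps its last pose, push and grip.
It fails at once if a bystander on the bench is shifted by more than 30 mm (distance of any of parts_jar, side_cutters, crimping_tool, pencil, terminal_box from where it was at the start of the episode above 0.03 m).
It also fails if it takes over 51 s, if anything falls off the work surface, if the arm or the gripper's body presses on something with over 40 N, if the wrist force passes 120 N, or if a joint passes its speed limit or range.

## Robot

A 6-joint arm with a two-finger parallel gripper is mounted at the origin on a cart in front of the work surface, level with it; the furniture and walls round the work are solid. World frame = base frame: x ahead of the robot, y to its left, z up, the work surface at z = 0. Lengths are in m, angles in rad, forces in N, time in s.
With the tool pointing down it reaches from about 0.375 to 0.9 m from the base axis. Payload 3.1 kg.
Tool frame: the origin (TCP) lies where the fingers leave the gripper's body, on its centre line; the fingertips stand 73 mm ahead of it and the grasp point (between the pads) lies 54 mm ahead of it; z points along the fingers, y is the line along which they close (so a half turn about z gives the same grasp; the last joint's range is limited). The gripper opens to 85 mm and grips with 20 to 120 N. Pads are 22 mm wide; open, the fingers measure 114 mm over their backs; the gripper's body (76 mm by 85 mm) begins 54 mm behind the grasp point. The pads swing forward as they close: fully open they stand 13 mm farther back than shut.
Start: joints at [-1.48, 0.527, 1.433, -0, 1.181, -0.178], TCP at [0.166, -0.603, 0.304] pointing down, gripper open.
Joint ranges: [-3.08, 3.08], [-0.75, 2.2], [0.22, 2.44], [-1.43, 4.57], [0, 2.65], [-2.85, 2.85]. Speed limits (rad/s): [2.79, 2.79, 3.14, 3.14, 3.14, 3.14].

## Interface

Orientations are given as a unit quaternion [x, y, z, w].
In Python, from station import manip gives the robot as it stands.
- The arm moves only by the shell command python3 -m crank 'ROWS' [FORCE]. ROWS is JSON, a list of rows, each an object with "dp": the shift along the tool's x, y, z normalised to -1 to 1, where 1 is 50 cm, a list of three; "delta_rot": the turn, a rotation vector about the tool's x, y, z normalised to -1 to 1, where 1 is 2 pi rad, a list of three; "fingers": the opening, from -1 (shut) to 1 (fully open). A call has 1 to 12 rows; each row shifts and turns the commanded pose from where the row before left it, along the tool's axes as they then stand; what a row does not reach is not made up. A row lasts 1/12 s, in which the tool goes at most 41.7 mm and 7.16 degrees, less where a joint would pass 70% of its speed; a pose out of reach is approached as far as the arm can. A call with a number of a shift or a turn outside -1 to 1 is refused whole. A call with a gripper value outside its range is refused whole. The fingers move at their own pace and stop on an object; FORCE is the grip in N (left out, the last holds). Time passes only in rows, so rows that do not move let the fingers close. It gives the time, the measured TCP pose, the force, the opening and the grip force at its end, in the units of the state.
- manip.sense(): the state, without advancing time (a new reading comes with each control period).
- manip.snapshot(name): name is "side" or "top"; returns (picture, depth): 384x512x3 uint8, red, green, blue; 384x512 float32, m along the optical axis (not along the pixel's ray), 0 where there is no reading.
- manip.camera_model(name): a dict with "fx", "fy", "cx", "cy" (pixels), "k1" (the pictures are not rectified: a ray, as slopes to the right and down, at radius r is drawn at 1 + k1 r^2 times it, then the intrinsics apply), "origin" and "attitude" of the camera in the world. Camera axes: x right, y up, looking along -z (the intrinsics and any distortion apply to the point x, -y, -z); pixel columns grow to the right and rows downward; lengths in m; the calibration is good to about 2 mm. A picture is of the moment at which its call begins. camera_model takes no time and is no camera call.
- manip.sign_off(): hands the job in; it is judged then, once.
The state is a dict: "t": time; "q": joint angles; "qd": joint speeds; "tau": joint torques, N m; "tcp_pos": TCP position; "tool_rot": TCP orientation; "force": force on the tool from outside, world axes, zero at the start; "ft_torque": the same for the moment, N m; "finger_gap": opening from 0.0 (shut) to 1.0 (fully open); "gripper_force": force on a finger pad.
Only numpy, scipy, OpenCV 4.12 (cv2) and the standard library are available. Lean on these libraries where they do the work, as an engineer would, in place of code of your own. Each camera call takes 0.05 s, during which the arm holds its last target. There are 200 camera calls.

## Working session

There is one attempt and no reset: what is moved stays moved. The work goes in short steps, Python scripts to look and compute and a shell command to move; the robot and the scene stay as the last step left them, time stands still between calls to the robot, and variables do not carry over. Pictures are saved under pics/ and viewed, at most 10 in all, crops included, and the job is handed in when it is done.

```bash
ls; mkdir -p pics; python3 - <<'E'
from station import manip
import cv2,numpy as np
for n in("side","top"):
    p,d=manip.snapshot(n);cv2.imwrite(f"pics/{n}0.png",p[:,:,::-1]);np.save(f"pics/{n}0.npy",d)
    print(manip.camera_model(n),(d>0).mean())
print(manip.sense())
E
```

```text
pics
{'fx': 452.89964825226684, 'fy': 452.89964825226684, 'cx': 259.70017052269935, 'cy': 193.88795224259573, 'k1': -0.01934588935441233, 'origin': array([0.3441573 , 1.31383742, 0.78147418]), 'attitude': array([-0.03403086,  0.50550922,  0.86082685, -0.04774379])} 0.9961954752604166
{'fx': 390.87968944455133, 'fy': 390.87968944455133, 'cx': 249.24683920642028, 'cy': 189.65111431883912, 'k1': -0.028832030619748157, 'origin': array([0.32710754, 0.06093267, 1.05549121]), 'attitude': array([ 0.05919221, -0.07845999, -0.69966345,  0.70768027])} 0.995697021484375
{'t': 0.1, 'q': array([-1.48051793e+00,  5.28384528e-01,  1.43377563e+00, -8.45431339e-06,
        1.18139856e+00, -1.78467300e-01]), 'qd': array([-0.00139639, -0.00244726, -0.00269703, -0.00211724, -0.00037579,
        0.00072457]), 'tau': array([ 1.08787028e-04, -4.43303311e+01, -1.78585786e+01, -1.60500485e-04,
        3.86907341e-03,  5.98766221e-06]), 'tcp_pos': array([ 0.16595176, -0.6020433 ,  0.30302391]), 'tool_rot': array([ 9.90984851e-01,  1.33970367e-01,  3.94269121e-05, -9.82249290e-04]), 'force': array([0.01132394, 0.13022155, 0.54815963]), 'ft_torque': array([-0.05087754,  0.02920193, -0.0464687 ]), 'gripper_force': 0.0, 'finger_gap': 0.9960701180957754}
```

View pics/side0.png

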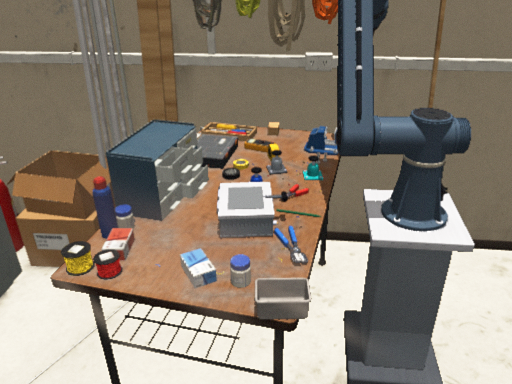

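View pics/top0.png

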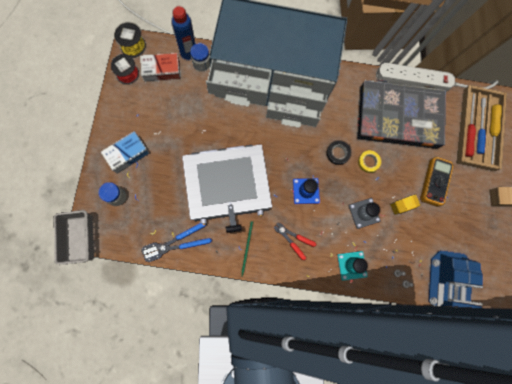

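The tester is at about (227,182) in the top view, with its grip bar at (234,226). Three things could be the post: blue (306,190), grey (366,211) and turquoise (352,265). The grey one fits the description, with its dark foot, grey housing and black head. I'll confirm it in one enlarged crop and measure it.

```bash
cat > h.py <<'E'
import numpy as np,cv2
from scipy.spatial.transform import Rotation as R
from station import manip
M={n:manip.camera_model(n) for n in("side","top")}
def ray(n,u,v):
    m=M[n];K=np.array([[m['fx'],0,m['cx']],[0,m['fy'],m['cy']],[0,0,1]])
    x,y=cv2.undistortPoints(np.array([[[u,v]]],float),K,np.array([m['k1'],0,0,0]))[0,0]
    return np.array(m['origin']),R.from_quat(m['attitude']).apply([x,-y,-1])
def dep(n,u,v,d): o,r=ray(n,u,v); return o+r*d
def plane(n,u,v,z): o,r=ray(n,u,v); return o+r*(z-o[2])/r[2]
def tri(a,b):
    (o1,r1),(o2,r2)=ray("side",*a),ray("top",*b)
    s=np.linalg.lstsq(np.c_[r1,-r2],o2-o1,rcond=None)[0]
    p,q=o1+s[0]*r1,o2+s[1]*r2
    return (p+q)/2,np.linalg.norm(p-q)
E
python3 - <<'E'
from h import *
s=cv2.imread("pics/side0.png");t=cv2.imread("pics/top0.png")
a=cv2.resize(t[135:285,175:400],None,fx=3.5,fy=3.5,interpolation=cv2.INTER_CUBIC)[:, :787]
b=cv2.resize(s[145:265,205:335],None,fx=4.5,fy=4.5,interpolation=cv2.INTER_CUBIC)
cv2.imwrite("pics/ca.png",a);cv2.imwrite("pics/cb.png",b)
d=np.load("pics/top0.npy")
for nm,u,v in[("plunger",371,209),("bar",234,228),("guard",227,182),("c",186,156),("c",264,148),("c",269,208),("c",189,216)]:
    print(nm,dep("top",u,v,d[v,u]).round(4))
E
```

```text
plunger [ 0.4737 -0.275   0.0827]
bar [0.4205 0.0721 0.0943]
guard [0.5376 0.0918 0.0867]
c [0.6041 0.198  0.0869]
c [ 0.6557 -0.0075  0.0009]
c [ 0.4855 -0.0215 -0.0007]
c [ 0.4613  0.196  -0.0043]
```

View pics/ca.png

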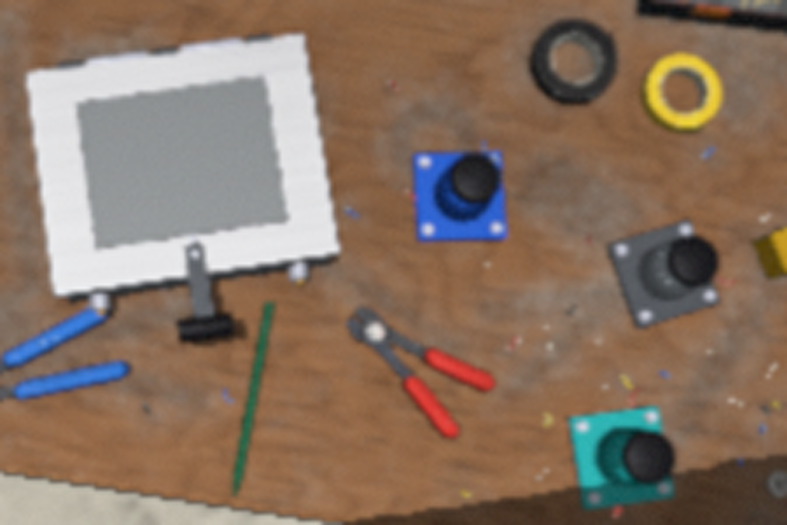

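View pics/cb.png

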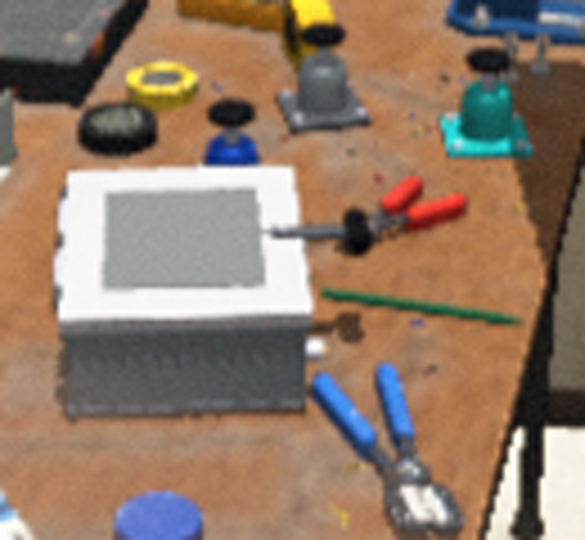

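The crops confirm it: the grey post has a dark square foot, a grey housing and a black head at about (373,210) in the top view and (277,152) in the side view. The other two are blue and turquoise. The grip bar is at top (234,229) and side (284,196). The pencil, side cutters and crimping pliers lie near the bar but flat on the bench.

```bash
python3 - <<'E'
from h import *
T=lambda u,v:(u/3.5+175-.36,v/3.5+135-.36)
S=lambda u,v:(u/4.5+205-.4,v/4.5+145-.4)
print("plunger",tri(S(322,33),T(693,261)),plane("top",*T(693,261),.082))
print("bar",tri(S(356,231),T(206,328)),plane("top",*T(206,328),.088))
c=[plane("top",*T(*p),.083) for p in[(28,75),(303,36),(338,253),(57,295)]]
print(np.round(c,4))
for i,j in((1,0),(2,3)): 
    v=c[j]-c[i]; print("y-axis dir deg",np.degrees(np.arctan2(-v[0],v[1])),np.linalg.norm(v))
for i,j in((3,0),(2,1)):
    v=c[j]-c[i]; print("x dir deg",np.degrees(np.arctan2(v[1],v[0])),np.linalg.norm(v))
# stem direction
a,b=plane("top",*T(196,255),.085),plane("top",*T(206,328),.088); v=a-b; print("stem",np.degrees(np.arctan2(v[1],v[0])))
# bar blob from depth, height 0.06-0.1, x<0.46
d=np.load("pics/top0.npy");P=np.array([dep("top",u,v,d[v,u]) for v in range(215,240) for u in range(220,248)])
k=P[(P[:,2]>.07)&(P[:,2]<.11)&(P[:,0]<.435)&(P[:,0]>.39)];print("bar blob",len(k),k.min(0),k.max(0),k.mean(0))
P=np.array([dep("top",u,v,d[v,u]) for v in range(195,225) for u in range(355,390)])
k=P[(P[:,2]>.075)&(P[:,2]<.1)];print("head",len(k),k.min(0),k.max(0),k.mean(0))
s=manip.sense();print(R.from_quat(s['tool_rot']).as_matrix().round(3))
E
```

```text
plunger (array([ 0.4748229 , -0.28226381,  0.07405138]), np.float64(0.0006802840565227492)) [ 0.47328545 -0.27947363  0.082     ]
bar (array([0.42092409, 0.07347304, 0.08215316]), np.float64(0.00022532921866273814)) [0.42024803 0.07339672 0.088     ]
[[ 0.6049  0.2072  0.083 ]
 [ 0.6383  0.0051  0.083 ]
 [ 0.4758 -0.0206  0.083 ]
 [ 0.443   0.1798  0.083 ]]
y-axis dir deg 9.37306698381533 0.2048548514070378
y-axis dir deg 9.301907721561147 0.20311716897854282
x dir deg 9.577731925667115 0.16425348834940698
x dir deg 8.972148910505915 0.16450873184936213
stem 8.714892611070738
bar blob 125 [0.4108132  0.05479858 0.08394161] [0.43381773 0.09203965 0.09677935] [0.42164386 0.07350541 0.09085695]
head 175 [ 0.45619782 -0.29724363  0.07581939] [ 0.49241508 -0.26050831  0.08627236] [ 0.47409583 -0.27903051  0.08044156]
[[ 0.964  0.266 -0.   ]
 [ 0.266 -0.964  0.002]
 [ 0.    -0.002 -1.   ]]
```

The post's plunger top is at (0.474, -0.279, 0.082), the bar at (0.421, 0.0735, 0.085), and the tester's yaw is 9.3°. First I turn the tool to that yaw with the fingers shut and move towards the post.

```bash
python3 -m crank '[{"dp":[0,0,0],"delta_rot":[0,0,0.017],"fingers":-1},{"dp":[0.05,-0.038,0],"delta_rot":[0,0,0],"fingers":-1},{"dp":[0.05,-0.038,0],"delta_rot":[0,0,0],"fingers":-1},{"dp":[0.05,-0.038,0],"delta_rot":[0,0,0],"fingers":-1},{"dp":[0.05,-0.038,0],"delta_rot":[0,0,0],"fingers":-1},{"dp":[0.05,-0.038,0],"delta_rot":[0,0,0],"fingers":-1},{"dp":[0.05,-0.038,0],"delta_rot":[0,0,0],"fingers":-1},{"dp":[0.05,-0.038,0],"delta_rot":[0,0,0],"fingers":-1},{"dp":[0.05,-0.038,0],"delta_rot":[0,0,0],"fingers":-1},{"dp":[0.05,-0.038,0],"delta_rot":[0,0,0],"fingers":-1},{"dp":[0.05,-0.038,0],"delta_rot":[0,0,0],"fingers":-1},{"dp":[0,0,0],"delta_rot":[0,0,0],"fingers":-1}]' 40
cat > go.py <<'E'
import sys
from h import *
s=manip.sense();r=R.from_quat(s['tool_rot'])
g=np.array(sys.argv[1:4],float)
print("dp units",(r.inv().apply(g-s['tcp_pos'])/.5).round(4),"yaw",np.degrees(np.arctan2(*r.as_matrix()[[1,0],0])),"zaxis",r.as_matrix()[:,2].round(3),"F",s['force'].round(2),s['tcp_pos'].round(4),s['t'],s['finger_gap'],s['gripper_force'])
E
python3 go.py .474 -.279 .180
```

```text
t: 1.1
tcp_pos: [0.3846, -0.3701, 0.3035]
tool_rot: [0.997, 0.083, 0.0, -0.002]
force: [0.3, 0.9, 0.5]
finger_gap: -0.001
gripper_force: 0.0
dp units [ 0.2064 -0.1491  0.2477] yaw 9.559091182614258 zaxis [ 0.     0.004 -1.   ] F [0.27 0.89 0.47] [ 0.3846 -0.3701  0.3035] 1.1 -0.0009100453826088446 0.0
```

```bash
python3 -m crank '[{"dp":[0.041,-0.03,0.01],"delta_rot":[0,0,0],"fingers":-1},{"dp":[0.041,-0.03,0.01],"delta_rot":[0,0,0],"fingers":-1},{"dp":[0.041,-0.03,0.01],"delta_rot":[0,0,0],"fingers":-1},{"dp":[0.041,-0.03,0.01],"delta_rot":[0,0,0],"fingers":-1},{"dp":[0.041,-0.03,0.01],"delta_rot":[0,0,0],"fingers":-1},{"dp":[0,0,0.04],"delta_rot":[0,0,0],"fingers":-1},{"dp":[0,0,0.04],"delta_rot":[0,0,0],"fingers":-1},{"dp":[0,0,0.04],"delta_rot":[0,0,0],"fingers":-1},{"dp":[0,0,0.04],"delta_rot":[0,0,0],"fingers":-1},{"dp":[0,0,0.03],"delta_rot":[0,0,0],"fingers":-1},{"dp":[0,0,0],"delta_rot":[0,0,0],"fingers":-1},{"dp":[0,0,0],"delta_rot":[0,0,0],"fingers":-1}]'
python3 go.py .474 -.279 .155
python3 - <<'E'
from h import *
o=[]
p,d=manip.snapshot("side");c1=cv2.resize(p[110:200,225:335,::-1],None,fx=4,fy=4)
p,d=manip.snapshot("top");c2=cv2.resize(p[160:250,310:400,::-1],None,fx=4,fy=4)
cv2.imwrite("pics/p1.png",np.hstack([c1,c2]))
E
```

```text
t: 2.1
tcp_pos: [0.4706, -0.2842, 0.1831]
tool_rot: [0.997, 0.081, -0.001, -0.001]
force: [0.4, -0.1, 0.5]
finger_gap: 0.0
gripper_force: 0.0
dp units [ 0.0085 -0.009   0.0562] yaw 9.263250014989065 zaxis [-0.002  0.002 -1.   ] F [ 0.36 -0.07  0.55] [ 0.4706 -0.2842  0.1831] 2.1 0.00013282204455442246 0.0
```

View pics/p1.png

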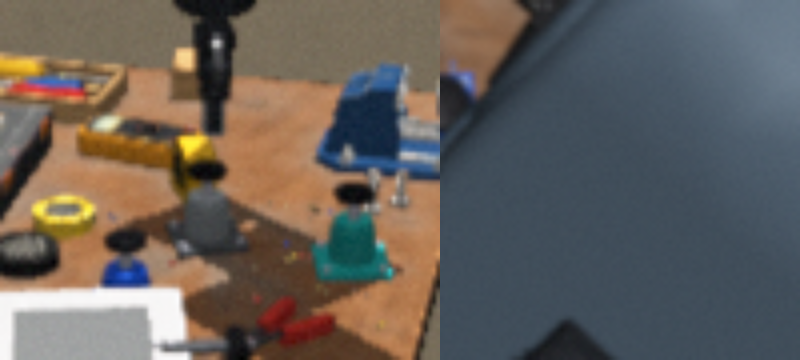

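The shut fingertips, at crop (212,130), stand right above the grey post's head at (207,170), and the top view is blocked by the arm. Next I descend to about contact.

```bash
python3 -m crank '[{"dp":[0.0085,-0.009,0],"delta_rot":[0,0,0],"fingers":-1},{"dp":[0,0,0.02],"delta_rot":[0,0,0],"fingers":-1},{"dp":[0,0,0.02],"delta_rot":[0,0,0],"fingers":-1},{"dp":[0,0,0.015],"delta_rot":[0,0,0],"fingers":-1},{"dp":[0,0,0.005],"delta_rot":[0,0,0],"fingers":-1},{"dp":[0,0,0],"delta_rot":[0,0,0],"fingers":-1}]'
python3 go.py .474 -.279 .141
```

```text
t: 2.7
tcp_pos: [0.4743, -0.2787, 0.1529]
tool_rot: [0.997, 0.081, -0.001, -0.001]
force: [-0.9, 0.5, 2.8]
finger_gap: -0.003
gripper_force: 0.9
dp units [-0.0007  0.0006  0.0238] yaw 9.277396846234382 zaxis [-0.001  0.001 -1.   ] F [-0.88  0.55  2.78] [ 0.4743 -0.2787  0.1529] 2.7 -0.0026510612541857255 0.9454540349543095
```

```bash
python3 -m crank '[{"dp":[0,0,0.006],"delta_rot":[0,0,0],"fingers":-1},{"dp":[0,0,0.006],"delta_rot":[0,0,0],"fingers":-1},{"dp":[0,0,0.006],"delta_rot":[0,0,0],"fingers":-1},{"dp":[0,0,0.005],"delta_rot":[0,0,0],"fingers":-1},{"dp":[0,0,0],"delta_rot":[0,0,0],"fingers":-1}]'
python3 go.py .474 -.279 .141
```

```text
t: 3.12
tcp_pos: [0.4745, -0.2788, 0.1424]
tool_rot: [0.997, 0.081, -0.0, -0.0]
force: [-1.3, 1.4, 6.9]
finger_gap: -0.002
gripper_force: 3.2
dp units [-0.001   0.0002  0.0028] yaw 9.279912947236893 zaxis [-0.  0. -1.] F [-1.31  1.44  6.86] [ 0.4745 -0.2788  0.1424] 3.1167 -0.0021094777348780237 3.177765543650821
```

```bash
python3 -m crank '[{"dp":[0,0,0.004],"delta_rot":[0,0,0],"fingers":-1},{"dp":[0,0,0.002],"delta_rot":[0,0,0],"fingers":-1},{"dp":[0,0,0],"delta_rot":[0,0,0],"fingers":-1}]'
python3 go.py .474 -.279 .138
```

```text
t: 3.37
tcp_pos: [0.4745, -0.2788, 0.1402]
tool_rot: [0.997, 0.081, -0.0, -0.0]
force: [-1.3, 3.0, 9.1]
finger_gap: 0.001
gripper_force: 4.4
dp units [-0.001   0.0002  0.0045] yaw 9.286740660947844 zaxis [-0.  0. -1.] F [-1.32  3.01  9.14] [ 0.4745 -0.2788  0.1402] 3.3667 0.0013372997868588343 4.4113227594061755
```

```bash
python3 -m crank '[{"dp":[0,0,0.004],"delta_rot":[0,0,0],"fingers":-1},{"dp":[0,0,0.002],"delta_rot":[0,0,0],"fingers":-1},{"dp":[0,0,0],"delta_rot":[0,0,0],"fingers":-1}]'
python3 go.py .474 -.279 .138
```

```text
t: 3.62
tcp_pos: [0.4746, -0.2789, 0.1398]
tool_rot: [0.997, 0.081, 0.0, 0.0]
force: [-5.1, 3.9, 27.7]
finger_gap: 0.0
gripper_force: 13.4
dp units [-0.0011  0.      0.0036] yaw 9.306327386578376 zaxis [ 0.001 -0.001 -1.   ] F [-5.05  3.94 27.67] [ 0.4746 -0.2789  0.1398] 3.6167 0.00049810505432225 13.384191646473482
```

The force jumped to 28 N with almost no further travel, so the plunger is on its stop. I hold for a second, then lift off and back away.

```bash
python3 -m crank '[{"dp":[0,0,-0.001],"delta_rot":[0,0,0],"fingers":-1},{"dp":[0,0,0],"delta_rot":[0,0,0],"fingers":-1},{"dp":[0,0,0],"delta_rot":[0,0,0],"fingers":-1},{"dp":[0,0,0],"delta_rot":[0,0,0],"fingers":-1},{"dp":[0,0,0],"delta_rot":[0,0,0],"fingers":-1},{"dp":[0,0,0],"delta_rot":[0,0,0],"fingers":-1},{"dp":[0,0,0],"delta_rot":[0,0,0],"fingers":-1},{"dp":[0,0,0],"delta_rot":[0,0,0],"fingers":-1},{"dp":[0,0,0],"delta_rot":[0,0,0],"fingers":-1},{"dp":[0,0,0],"delta_rot":[0,0,0],"fingers":-1},{"dp":[0,0,0],"delta_rot":[0,0,0],"fingers":-1},{"dp":[0,0,0],"delta_rot":[0,0,0],"fingers":-1}]'
python3 -m crank '[{"dp":[0,0,-0.01],"delta_rot":[0,0,0],"fingers":-1},{"dp":[0,0,-0.03],"delta_rot":[0,0,0],"fingers":-1},{"dp":[0,0,-0.06],"delta_rot":[0,0,0],"fingers":-1},{"dp":[0,0,-0.07],"delta_rot":[0,0,0],"fingers":-1},{"dp":[0,0,-0.07],"delta_rot":[0,0,0],"fingers":-1},{"dp":[0,0,0],"delta_rot":[0,0,0],"fingers":-1}]'
python3 go.py .421 .0735 .25
```

```text
t: 4.62
tcp_pos: [0.4745, -0.2789, 0.1398]
tool_rot: [0.997, 0.081, 0.0, 0.0]
force: [-4.6, 4.4, 23.6]
finger_gap: -0.002
gripper_force: 11.9
t: 5.12
tcp_pos: [0.4775, -0.2815, 0.2632]
tool_rot: [0.997, 0.081, 0.005, 0.005]
force: [0.6, -0.9, 0.1]
finger_gap: 0.001
gripper_force: 0.0
dp units [ 0.0029 -0.7192  0.0183] yaw 9.296909821160053 zaxis [ 0.011 -0.01  -1.   ] F [ 0.58 -0.86  0.12] [ 0.4775 -0.2815  0.2632] 5.1167 0.0013397499007384579 0.0
```

```bash
python3 -m crank '[{"dp":[0,-0.07,0],"delta_rot":[0,0,0],"fingers":0.6},{"dp":[0,-0.07,0],"delta_rot":[0,0,0],"fingers":0.6},{"dp":[0,-0.07,0],"delta_rot":[0,0,0],"fingers":0.6},{"dp":[0,-0.07,0],"delta_rot":[0,0,0],"fingers":0.6},{"dp":[0,-0.07,0],"delta_rot":[0,0,0],"fingers":0.6},{"dp":[0,-0.07,0],"delta_rot":[0,0,0],"fingers":0.6},{"dp":[0,-0.07,0],"delta_rot":[0,0,0],"fingers":0.6},{"dp":[0,-0.07,0],"delta_rot":[0,0,0],"fingers":0.6},{"dp":[0,-0.07,0],"delta_rot":[0,0,0],"fingers":0.6},{"dp":[0,-0.07,0],"delta_rot":[0,0,0],"fingers":0.6},{"dp":[0,0,0],"delta_rot":[0,0,0],"fingers":0.6},{"dp":[0,0,0],"delta_rot":[0,0,0],"fingers":0.6}]'
python3 go.py .421 .0735 .16
python3 - <<'E'
from h import *
p,d=manip.snapshot("side");c1=cv2.resize(p[90:260,205:335,::-1],None,fx=3,fy=3)
p,d=manip.snapshot("top");c2=cv2.resize(p[130:300,170:305,::-1],None,fx=3,fy=3)
cv2.imwrite("pics/p2.png",np.hstack([c1,c2]))
E
```

```text
t: 6.12
tcp_pos: [0.4177, 0.0679, 0.2566]
tool_rot: [0.997, 0.083, 0.0, 0.0]
force: [-0.3, -0.8, 0.2]
finger_gap: 0.803
gripper_force: 0.0
dp units [ 0.0084 -0.0101  0.1932] yaw 9.53895525188111 zaxis [ 0. -0. -1.] F [-0.26 -0.78  0.24] [0.4177 0.0679 0.2566] 6.1167 0.8032365056766213 0.0
```

View pics/p2.png

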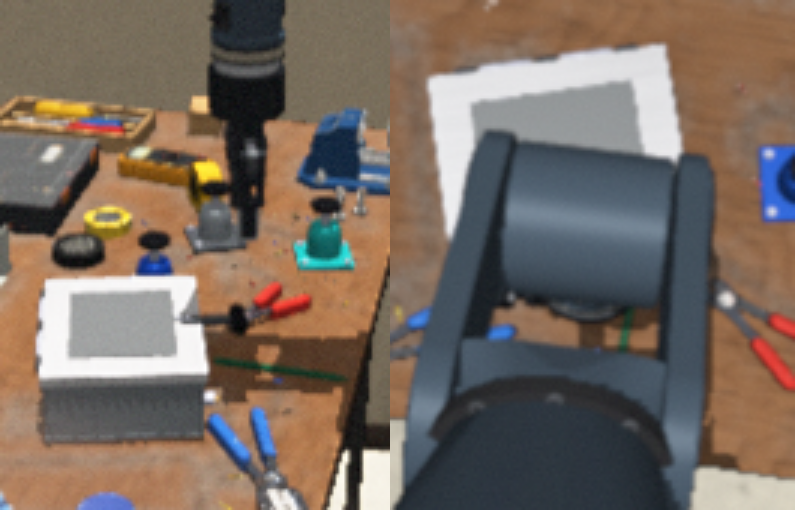

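The side crop shows the plunger up again at (215,188) and the open fingers above the bar at (237,318). I correct sideways, descend astride the bar and close.

```bash
python3 -m crank '[{"dp":[0.008,-0.01,0],"delta_rot":[0,0,0],"fingers":0.6},{"dp":[0,0,0.04],"delta_rot":[0,0,0],"fingers":0.6},{"dp":[0,0,0.05],"delta_rot":[0,0,0],"fingers":0.6},{"dp":[0,0,0.05],"delta_rot":[0,0,0],"fingers":0.6},{"dp":[0,0,0.05],"delta_rot":[0,0,0],"fingers":0.6},{"dp":[0,0,0.04],"delta_rot":[0,0,0],"fingers":0.6},{"dp":[0,0,0.013],"delta_rot":[0,0,0],"fingers":0.6},{"dp":[0,0,0],"delta_rot":[0,0,0],"fingers":0.6},{"dp":[0,0,0],"delta_rot":[0,0,0],"fingers":0.6}]'
python3 go.py .421 .0735 .135
python3 - <<'E'
from h import *
p,d=manip.snapshot("side");cv2.imwrite("pics/p3.png",cv2.resize(p[150:250,220:330,::-1],None,fx=5,fy=5,interpolation=cv2.INTER_CUBIC))
E
```

```text
t: 6.97
tcp_pos: [0.4219, 0.0713, 0.1354]
tool_rot: [0.997, 0.08, 0.0, 0.0]
force: [0.7, -0.0, -0.4]
finger_gap: 0.798
gripper_force: 0.0
dp units [-0.0011 -0.0046  0.0009] yaw 9.194893721462282 zaxis [ 0. -0. -1.] F [ 0.68 -0.04 -0.39] [0.4219 0.0713 0.1354] 6.9667 0.7975705089760925 0.0
```

View pics/p3.png

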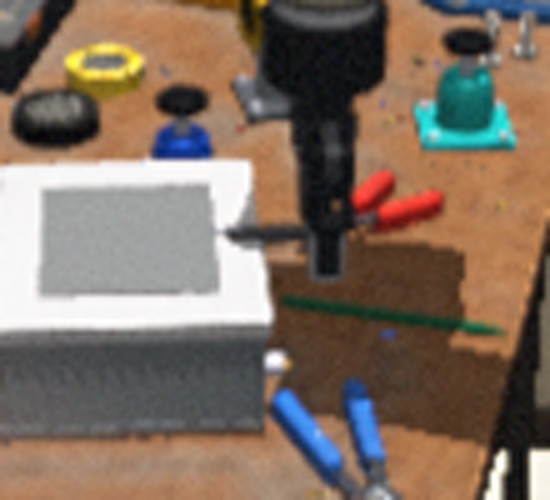

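The stem, at (230–305,235), runs in between the open fingers at (328,260), and nothing is touching. I close on the bar's ends.

```bash
python3 -m crank '[{"dp":[0,-0.004,0],"delta_rot":[0,0,0],"fingers":0.2},{"dp":[0,0,0],"delta_rot":[0,0,0],"fingers":-0.4},{"dp":[0,0,0],"delta_rot":[0,0,0],"fingers":-0.4},{"dp":[0,0,0],"delta_rot":[0,0,0],"fingers":-0.4},{"dp":[0,0,0],"delta_rot":[0,0,0],"fingers":-0.4},{"dp":[0,0,0],"delta_rot":[0,0,0],"fingers":-0.4},{"dp":[0,0,0],"delta_rot":[0,0,0],"fingers":-0.4},{"dp":[0,0,0],"delta_rot":[0,0,0],"fingers":-0.4}]' 40
python3 - <<'E'
from h import *
s=manip.sense();r=R.from_quat(s['tool_rot'])
# arc plan in tool axes relative to closed bar position: tool x ~ tester x, z down
f=lambda a:np.array([-.205*np.cos(a)+.005*np.sin(a),.205*np.sin(a)+.005*np.cos(a)])
p0=f(0)
A=np.radians(np.linspace(0,60,13)); P=np.array([f(a) for a in A]); D=np.diff(P,axis=0)
print(np.c_[np.degrees(A[1:]),D[:,0]/.5,-D[:,1]/.5].round(4)); print(P[-1]-p0)
print(s)
E
```

```text
t: 7.68
tcp_pos: [0.4213, 0.075, 0.1363]
tool_rot: [0.997, 0.08, 0.001, -0.001]
force: [0.5, 7.0, 1.5]
finger_gap: 0.463
gripper_force: 43.0
[[ 5.00e+00  2.40e-03 -3.57e-02]
 [ 1.00e+01  5.50e-03 -3.53e-02]
 [ 1.50e+01  8.60e-03 -3.47e-02]
 [ 2.00e+01  1.16e-02 -3.39e-02]
 [ 2.50e+01  1.45e-02 -3.27e-02]
 [ 3.00e+01  1.73e-02 -3.13e-02]
 [ 3.50e+01  2.00e-02 -2.97e-02]
 [ 4.00e+01  2.25e-02 -2.78e-02]
 [ 4.50e+01  2.48e-02 -2.58e-02]
 [ 5.00e+01  2.70e-02 -2.35e-02]
 [ 5.50e+01  2.89e-02 -2.11e-02]
 [ 6.00e+01  3.06e-02 -1.85e-02]]
[0.10683013 0.17503521]
{'t': 7.6833, 'q': array([-0.08699862,  0.59805394,  2.05865976,  0.00321624,  0.48285476,
        1.32060687]), 'qd': array([ 0.00023773, -0.00073896, -0.00024729,  0.00057196,  0.0006724 ,
        0.0004476 ]), 'tau': array([-2.72767358e+00, -3.35027397e+01, -4.58236411e+00, -9.73656289e-01,
       -2.09147867e-02, -1.74209853e-01]), 'tcp_pos': array([0.42125409, 0.07501605, 0.13631181]), 'tool_rot': array([ 9.96787164e-01,  8.00859845e-02,  1.12327541e-03, -5.67673449e-04]), 'force': array([0.52456431, 6.95474296, 1.53140568]), 'ft_torque': array([ 0.92663627, -0.12376382, -0.19280661]), 'gripper_force': 43.00568103790283, 'finger_gap': 0.4632225836607245}
```

The grip is good: the opening is 39 mm and the force 43 N. I swing along the arc in 2.5° rows for the first 30°.

```bash
python3 -m crank '[{"dp":[0.001,-0.003,-0.018],"delta_rot":[0,0,0],"fingers":-0.4},{"dp":[0.0015,0,-0.018],"delta_rot":[0,0,0],"fingers":-0.4},{"dp":[0.0025,0,-0.0177],"delta_rot":[0,0,0],"fingers":-0.4},{"dp":[0.003,0,-0.0177],"delta_rot":[0,0,0],"fingers":-0.4},{"dp":[0.004,0,-0.0174],"delta_rot":[0,0,0],"fingers":-0.4},{"dp":[0.0046,0,-0.0173],"delta_rot":[0,0,0],"fingers":-0.4},{"dp":[0.0055,0,-0.017],"delta_rot":[0,0,0],"fingers":-0.4},{"dp":[0.006,0,-0.017],"delta_rot":[0,0,0],"fingers":-0.4},{"dp":[0.007,0,-0.0164],"delta_rot":[0,0,0],"fingers":-0.4},{"dp":[0.0075,0,-0.0163],"delta_rot":[0,0,0],"fingers":-0.4},{"dp":[0.0084,0,-0.0157],"delta_rot":[0,0,0],"fingers":-0.4},{"dp":[0.009,0,-0.0157],"delta_rot":[0,0,0],"fingers":-0.4}]'
cat > ang.py <<'E'
from h import *
s=manip.sense();p0=np.array([.4213,.075,.1363]);x=np.array([np.cos(np.radians(9.3)),np.sin(np.radians(9.3))])
d=s['tcp_pos']-p0
u=-.205+d[:2]@x; w=.005+d[2]
print("angle",np.degrees(np.arctan2(w,-u))-np.degrees(np.arctan2(.005,.205)),"radius",np.hypot(u,w),"lat",d[1]*x[0]-d[0]*x[1])
tgt=np.array([-.0982,.180]); print("to 60: dp x,z",(tgt[0]-u)/.5,-(tgt[1]-w)/.5,s['force'],s['ft_torque'],s['gripper_force'],R.from_quat(s['tool_rot']).as_matrix()[:,2])
E
python3 ang.py
```

```text
t: 8.68
tcp_pos: [0.4503, 0.0801, 0.2382]
tool_rot: [0.997, 0.081, 0.0, 0.0]
force: [1.5, -1.9, -6.0]
finger_gap: 0.46
gripper_force: 41.4
angle 29.934056405111804 radius 0.2055680427137765 lat 0.0003526392572567637
to 60: dp x,z 0.1547823562874224 -0.14621545104216238 [ 1.49193869 -1.91202501 -5.97289412] [-0.33709777  0.00522825  0.03093643] 41.39913260936737 [ 4.46130061e-04 -9.52017023e-04 -9.99999447e-01]
```

```bash
python3 -m crank '[{"dp":[0.0098,0,-0.015],"delta_rot":[0,0,0],"fingers":-0.4},{"dp":[0.0102,0,-0.0147],"delta_rot":[0,0,0],"fingers":-0.4},{"dp":[0.011,0,-0.014],"delta_rot":[0,0,0],"fingers":-0.4},{"dp":[0.0115,0,-0.0138],"delta_rot":[0,0,0],"fingers":-0.4},{"dp":[0.0122,0,-0.0131],"delta_rot":[0,0,0],"fingers":-0.4},{"dp":[0.0126,0,-0.0127],"delta_rot":[0,0,0],"fingers":-0.4},{"dp":[0.0133,0,-0.012],"delta_rot":[0,0,0],"fingers":-0.4},{"dp":[0.0137,0,-0.0115],"delta_rot":[0,0,0],"fingers":-0.4},{"dp":[0.0143,0,-0.0108],"delta_rot":[0,0,0],"fingers":-0.4},{"dp":[0.0146,0,-0.0103],"delta_rot":[0,0,0],"fingers":-0.4},{"dp":[0.0152,0,-0.0095],"delta_rot":[0,0,0],"fingers":-0.4},{"dp":[0.0154,0,-0.009],"delta_rot":[0,0,0],"fingers":-0.4}]'
python3 -m crank '[{"dp":[0,0,0],"delta_rot":[0,0,0],"fingers":-0.4},{"dp":[0,0,0],"delta_rot":[0,0,0],"fingers":-0.4},{"dp":[0,0,0],"delta_rot":[0,0,0],"fingers":-0.4},{"dp":[0,0,0],"delta_rot":[0,0,0],"fingers":-0.4},{"dp":[0,0,0],"delta_rot":[0,0,0],"fingers":-0.4},{"dp":[0,0,0],"delta_rot":[0,0,0],"fingers":-0.4}]'
python3 ang.py
python3 - <<'E'
from h import *
p,d=manip.snapshot("side");cv2.imwrite("pics/p4.png",cv2.resize(p[100:300,200:350,::-1],None,fx=3,fy=3))
E
```

```text
t: 9.68
tcp_pos: [0.5261, 0.0926, 0.3113]
tool_rot: [0.997, 0.081, -0.001, 0.0]
force: [-3.6, -4.4, 0.0]
finger_gap: 0.459
gripper_force: 41.0
t: 10.18
tcp_pos: [0.5259, 0.0926, 0.3111]
tool_rot: [0.997, 0.081, -0.0, 0.0]
force: [-3.5, -3.6, 3.8]
finger_gap: 0.457
gripper_force: 41.3
angle 59.77804711400538 radius 0.2052187664298095 lat 0.0004621503639516307
to 60: dp x,z 0.0014852740952218946 -0.0004163704002228541 [-3.51192502 -3.64049856  3.83959348] [-0.54799306  0.71044498  0.09746046] 41.34482502937317 [-8.62549437e-05 -3.48293106e-04 -9.99999936e-01]
```

View pics/p4.png

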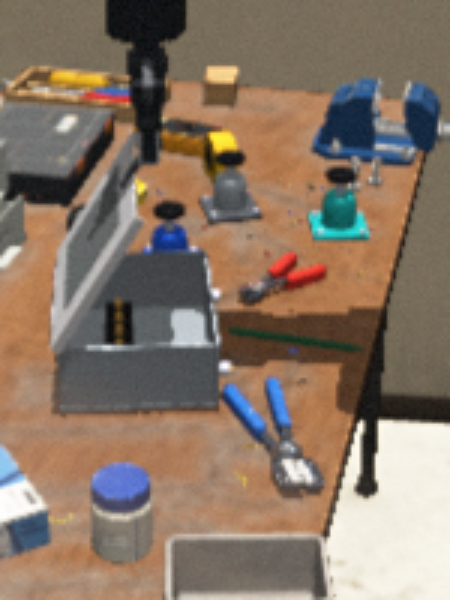

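The guard stands open at about 60°, held at its bar near (150,150). The plunger is up and the bystanders haven't moved. I'm handing the job in.

```bash
python3 -c "
from station import manip
print(manip.sign_off())"
```

```text
the job is handed in; nothing more can be done
None
```

I pushed the plunger to its stop, held it there for about a second and let it come up, then opened the guard and handed the job in with the arm still holding it at a measured 59.8°; the hand-in returned no verdict.

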